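Clamp an instrument cassette in the washer carrier

ROBOT

A 6-joint arm with a two-finger parallel gripper is mounted at the origin on the work surface. World frame = base frame: x ahead of the robot, y to its left, z up, the work surface at z = 0. Lengths are in m, angles in rad, forces in N, time in s.
With the tool pointing down it reaches from about 0.35 to 0.925 m from the base axis. Payload 6.4 kg.
Tool frame: the origin (TCP) lies midway between the tips of the shut fingers; the grasp point (between the pads) lies 19 mm behind it; z points along the fingers, y is the direction in which the jaws open and shut (so a half turn about z gives the same grasp; the last joint's range is limited). The gripper opens to 85 mm and grips with 20 to 120 N. Pads are 22 mm wide; open, the fingers measure 114 mm over their backs; the gripper's body (76 mm by 85 mm) begins 54 mm behind the grasp point. The pads swing forward as they close: fully open they stand 13 mm farther back than shut.
Start: joints at [-1.4, 0.245, 1.558, -0, 1.339, -0.174], TCP at [0.22, -0.612, 0.231] pointing down, gripper open.
Joint ranges: [-3.13, 3.13], [-1.02, 2.26], [0.13, 2.54], [-0.95, 4.09], [0.21, 2.88], [-2.74, 2.74]. Speed limits (rad/s): [2.57, 2.57, 3.14, 3.14, 3.14, 3.14].

INTERFACE

Orientations are given as a rotation vector (axis times angle).
In Python, from plant import arm gives the robot as it stands. The module is installed in compiled form; this text tells all that it offers.
- The arm moves only by the tool servo_tool, never from a script. Its argument "plan" is a list of rows, each a list of 7 numbers: the shift along the tool's x, y, z in units of 30 mm (1.0 is 30 mm), then the turn, a rotation vector about the tool's x, y, z in units of 5 degrees (1.0 is 5 degrees), then the opening, from -1 (shut) to 1 (fully open). In form: [[dx, dy, dz, ax, ay, az, hand], ...]. A call has 1 to 5 rows; each row is the pose to reach, as a shift and turn from the pose commanded when the call began, along the tool's axes at that moment; what a row does not reach only later rows make up. A row lasts 1/12 s, in which the tool goes at most 41.7 mm and 7.16 degrees, less where a joint would pass 70% of its speed; a pose out of reach is approached as far as the arm can. A call with a gripper value outside its range is refused whole. The fingers move at their own pace and stop on an object; the grip force is fixed at half the most. Time passes only in rows, so rows that repeat a pose let the fingers close. It gives the time, the measured TCP pose, the force and the opening at its end, in the units of the state.
- arm.read_state(): the state, without advancing time (a new reading comes with each control period).
- arm.grab_frame(name): name is "scene" or "side" or "wrist"; returns (picture, depth): 480x640x3 uint8, blue, green, red; 480x640 float32, m along the optical axis (not along the pixel's ray), 0 where there is no reading.
- arm.calibration(name): a dict with "mtx" (3x3 intrinsics, pixels), "D" ([k1, k2, p1, p2, k3] as OpenCV has them; the pictures are not rectified), "R" (3x3) and "t" (3): a world point X has camera coordinates R X + t. Camera axes: x right, y down, z forward; pixel columns grow to the right and rows downward; lengths in m; the calibration is good to about 2 mm. A picture is of the moment at which its call begins: read the wrist's pose just before it. calibration takes no time and is no camera call; for the wrist camera it gives the pose at the moment of the call.
- arm.hand_in(): hands the job in, once; it reports no verdict.
The state is a dict: "t": time; "q": joint angles; "dq": joint speeds; "joint_efforts": joint torques, N m; "tcp_pos": TCP position; "tcp_rot": TCP orientation; "ft_force": force on the tool from outside, world axes, zero at the start; "torque": the same for the moment, N m; "opening": opening from 0.0 (shut) to 1.0 (fully open).
Only numpy, scipy, OpenCV 4.12 (cv2) and the standard library are available. Lean on these libraries where they do the work, as an engineer would, in place of code of your own. Each camera call takes 0.05 s, during which the arm holds its last target.

TASK

Push the instrument cassette gently along the bed of the washer carrier until it is fully home against the end stop. Then turn the polished ball knob on the bridge clockwise (seen from above) until you feel the clamp foot bear on the cassette, and about an eighth of a turn more, well short of a quarter turn: overtightening crushes the cassette. Let go, with the cassette still home and clamped, and leave the other things on the counter where they are.

Things in the scene. Friction and masses are not known exactly. Their poses are not given: they have to be found in the camera images.
- carrier: Washer carrier, fixed on the counter: aluminium bed plate 190 x 360 x 12 mm with steel guide rails, end stop and a bridge. Origin: on the counter below the knob's axis; z up, +y along the bed towards the end stop. In this frame (mm): bed y -260 to +100, top z 12; rails: inner faces x +-58, 8 thick, y -180 to +90, up to z 28.
- stop (a point): Middle of the end stop's face, 80 mm on the carrier's +y side of the knob's axis, 24 mm above the counter. The stop is a steel bar 124 mm wide, up to 36 mm above the counter.
- bridge (a point): Centre of the top of the steel bridge over the bed, 100 mm above the counter, on the knob's axis. The bridge is 184 mm (carrier x) by 40 mm (carrier y), underside 76 mm above the counter, with a post at each end; on it sits a collar of 20 mm radius, 8 mm high.
- cassette: Flat closed steel instrument cassette, 110 (x) x 200 (y) x 30 mm (z), about 0.6 kg, loose on the bed between the rails (3 mm play each side), 35 to 75 mm short of the end stop, already part way under the bridge. Origin: centre of its underside; +y end towards the stop. Its -y end face is free to push. It must not be pushed harder than 40 N.
- home (a point): Point on the bed where the cassette's origin (centre of its underside) lies when the cassette is fully home: 20 mm on the -y side of the knob's axis.
- ball (a point): Centre of the ball knob: smooth polished steel ball, 50 mm diameter, centre 150 mm above the counter, on a neck of 8 mm radius; 17 mm clear between collar and ball. Slippery (friction about 0.4): fingers that do not cover its widest part slide off, a light grip slips; some 40 N or more across the widest part holds. It does not rise or sink when turned.
- knob (a joint): Angle of the ball knob, rad: 0 at the start, grows clockwise seen from above, ends at 4. Drag about 0.28 N m; stays where left. Each rad lowers the ram 6 mm. The foot's setting on the ram is unknown: it meets the cassette between 0.5 and 2.0 rad. There the turning torque rises within 0.2 rad by about 0.07 N m, then by about 0.13 N m per rad. An eighth of a turn is 0.79 rad.
- ram: Vertical steel ram of the clamp with its black rubber foot (36 mm diameter) on a spring, under the bridge on the knob's axis. Origin: on the axis, 80 mm above the counter at the start; it sinks as the knob turns. The spring gives 12 N at first touch (full within 0.2 rad), then 4 N per mm. Its load always twists the knob back counter-clockwise; the drag opposes either motion, also at rest.
- small_cassette: Bystander: smaller steel cassette, 90 x 140 x 24 mm, lying on the counter. Origin under its centre.
- bottle: Bystander: white bottle, 52 mm diameter, 160 mm tall. Origin under its centre.
- tub: Bystander: white wipes tub, 84 mm diameter, 110 mm tall. Origin under its centre.
- brush: Bystander: cleaning brush, 180 mm long, lying beside the carrier on its far side. Origin under its middle.
- cup: Bystander: small steel cup, 56 mm diameter, 50 mm tall, beyond the end-stop end of the carrier. Origin under its centre.
Not all that is in view belongs to the job. Leave any green or yellow look-alike of the cassette alone.

How it is judged:
On the way, in this order (a step that is already met when the one before it is completed fails the run):
1. the cassette is pushed home against the end stop (within 2.5 mm), the clamp not yet on it (y of cassette in the frame of home above -0.0025 m and contact force between ram and cassette below 1 N), for 0.2 s.
2. the clamp foot bears firmly on the cassette (over 23 N) (contact force between ram and cassette above 23 N), for 0.2 s.
At the end, for the whole second after the job is handed in: The cassette is home within 3 mm of the end stop and at rest, the clamp foot presses on it with 23 to 38 N (about 0.45 to 1.1 rad past first touch), and the knob is at rest (y of cassette in the frame of home above -0.003 m and contact force between ram and cassette between 23 and 38 N and linear speed of cassette below 0.01 m/s and velocity of joint knob between -0.05 and 0.05 rad/s).
It fails at once if the clamp is overtightened by a quarter turn past first touch (over 50 N) (contact force between ram and cassette above 50 N).
It fails at once if the robot pushes the cassette harder than 40 N (contact force between the arm and cassette above 40 N).
It fails at once if a bystander is shifted by more than 30 mm (distance of any of small_cassette, bottle, tub, brush, cup from where it was at the start of the episode above 0.03 m).
It also fails if it takes over 67 s, if anything falls off the work surface, if the arm or the gripper's body presses on something with over 40 N, if the wrist force passes 120 N, or if a joint passes its speed limit or range.

## Working session

There is one attempt and no reset: what is moved stays moved. The work goes in short steps, Python scripts to look and compute and a tool call to move; the robot and the scene stay as the last step left them, time stands still between calls to the robot, and variables do not carry over. Pictures are saved under pics/ and viewed, and the job is handed in when it is done.

Besides the shell and the picture viewer there is one more tool, called after "Emit:" in YAML: its name, and indented under it one key for each argument. servo_tool: Moves the arm, as the interface text tells. Its arguments: {"type":"object","properties":{"plan":{"type":"array","items":{"type":"array","items":{"type":"number"}}}},"required":["plan"]}

```bash
mkdir -p pics; python3 - <<'E'
from plant import arm
import cv2,numpy as np
print(arm.read_state())
for n in("scene","side"):
    p,d=arm.grab_frame(n);cv2.imwrite(f"pics/{n}0.png",p);np.save(f"{n}0.npy",d)
    c=arm.calibration(n);print(n,c)
E
```

```text
{'t': 0.0, 'q': array([-1.40009698e+00,  2.45845848e-01,  1.55903874e+00, -2.01244721e-05,
        1.33873354e+00, -1.74104953e-01]), 'dq': array([-0.00140414, -0.00036305,  0.0011287 , -0.00120084, -0.00249317,
        0.00032667]), 'joint_efforts': array([ 2.28012309e-04, -4.29508638e+01, -3.26130652e+01, -1.77421780e-04,
        5.35415194e-03,  3.12967231e-06]), 'tcp_pos': array([ 0.21960605, -0.6111636 ,  0.23014673]), 'tcp_rot': array([-3.09302346e+00, -5.38597986e-01,  2.53226771e-05]), 'ft_force': array([0.31015018, 0.39928558, 0.00507821]), 'torque': array([ 0.01956536,  0.02190277, -0.01025134]), 'opening': 1.0018118824998108}
scene {'mtx': array([[615.68237649,   0.        , 326.47465107],
       [  0.        , 615.68237649, 240.57148599],
       [  0.        ,   0.        ,   1.        ]]), 'D': array([-0.13037637,  0.        ,  0.        ,  0.        ,  0.        ]), 'R': array([[-8.19089709e-01,  5.73665426e-01,  1.64610230e-04],
       [ 3.23034367e-01,  4.61471309e-01, -8.26252400e-01],
       [-4.74068398e-01, -6.76721663e-01, -5.63300048e-01]]), 't': array([ 0.44658558, -0.05520515,  1.86105345])}
side {'mtx': array([[537.91624976,   0.        , 315.00038804],
       [  0.        , 537.91624976, 252.00074703],
       [  0.        ,   0.        ,   1.        ]]), 'D': array([-0.07587378,  0.        ,  0.        ,  0.        ,  0.        ]), 'R': array([[ 0.98855655, -0.15038338, -0.01186511],
       [-0.11206673, -0.6794699 , -0.72509427],
       [ 0.10098014,  0.71812638, -0.68854739]]), 't': array([-0.48993684,  0.11153203,  1.67261826])}
```

View pics/scene0.png

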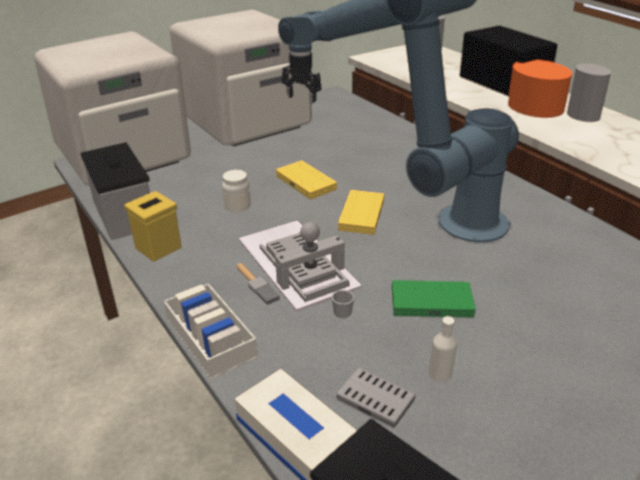

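View pics/side0.png

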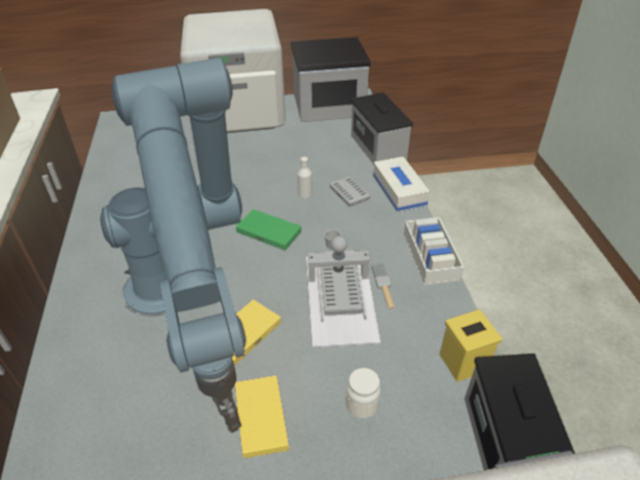

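The steel cassette on the carrier (scene ~300,255; side ~342,288) is the target. Lookalikes are the small slotted cassette (377,395), the green one (433,298), and the yellow ones (305,178) and (361,211). Next I'll check it in a close crop.

```bash
python3 - <<'E'
import cv2,numpy as np
s=cv2.imread("pics/scene0.png")[205:325,225:375];t=cv2.imread("pics/side0.png")[220:360,290:410]
a=cv2.resize(s,(750,600),interpolation=2);b=cv2.resize(t,(514,600),interpolation=2)
cv2.imwrite("pics/c1.png",a);cv2.imwrite("pics/c2.png",b)
E
```

```text
(no output)
```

View pics/c1.png

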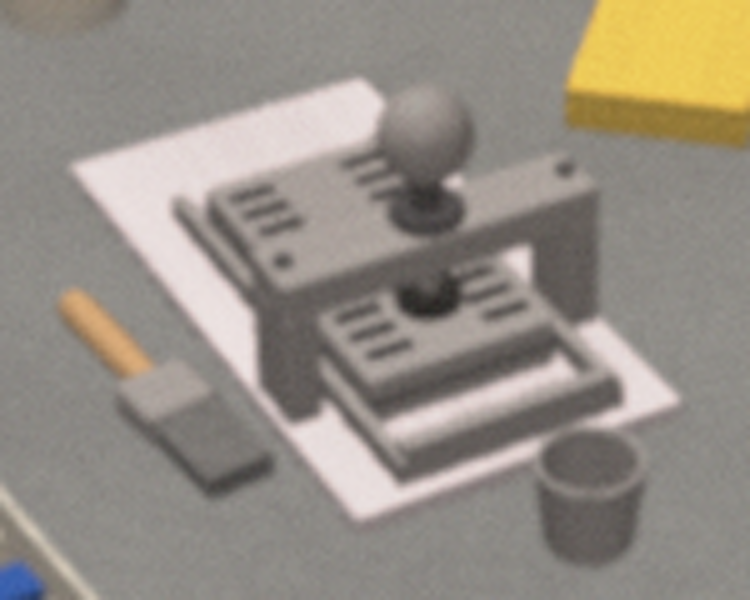

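View pics/c2.png

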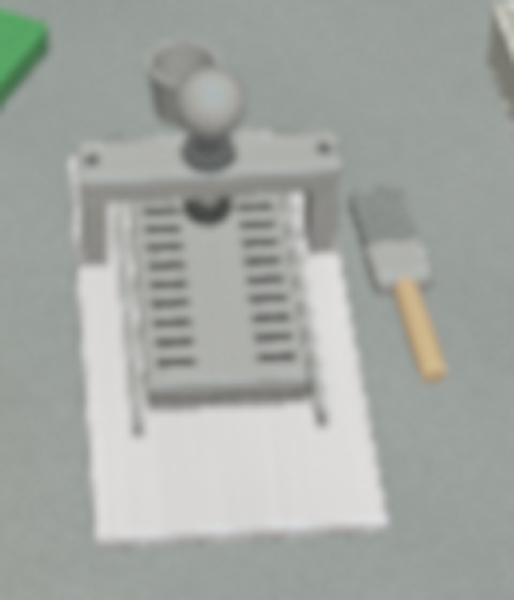

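The crops show the slotted steel cassette between the rails under the ball-knob bridge, with a gap to the stop. That confirms the choice.

```bash
cat > h.py <<'E'
import cv2,numpy as np
from plant import arm
def ray(n,uv,c=None):
    c=c or arm.calibration(n)
    p=cv2.undistortPoints(np.array([[uv]],float),c["mtx"],c["D"])[0,0]
    d=c["R"].T@np.array([p[0],p[1],1]);o=-c["R"].T@c["t"];return o,d
def onz(n,uv,z,c=None):
    o,d=ray(n,uv,c);return o+d*(z-o[2])/d[2]
def tri(rs):
    A=0;b=0
    for o,d in rs:
        d=d/np.linalg.norm(d);P=np.eye(3)-np.outer(d,d);A=A+P;b=b+P@o
    return np.linalg.solve(A,b)
E
python3 - <<'E'
from h import *
np.set_printoptions(precision=4,suppress=True)
S=lambda u,v:(225+(u+.5)/5-.5,205+(v+.5)/5-.5)
T=lambda u,v:(290+(u+.5)*120/514-.5,220+(v+.5)*120/514-.5)
print("ball",tri([ray("scene",S(427,131)),ray("side",T(211,102))]),onz("scene",S(427,131),.15),onz("side",T(211,102),.15))
for n,f,pts in(("scene",S,[(75,165),(362,82),(680,402),(358,520)]),("side",T,[(97,540),(387,523)])):
    for p in pts: print("bed",n,p,onz(n,f(*p),.012))
print("cass -y top edge",[onz("side",T(*p),.042) for p in((147,391),(311,383))])
print("cass +y top edge",[onz("scene",S(*p),.042) for p in((375,390),(557,338))])
# refined: ball via hough, bed by mask
for n in("scene","side"):
    im=cv2.imread(f"pics/{n}0.png");m=(im.min(2)>175).astype(np.uint8)
    k,l,st,ce=cv2.connectedComponentsWithStats(m)
    q=S(150,150) if n=="scene" else T(200,470)
    lab=l[int(q[1]),int(q[0])];pts=cv2.findNonZero((l==lab).astype(np.uint8))
    w=np.array([onz(n,tuple(p[0]),.012) for p in pts])[:,:2].astype(np.float32)
    r=cv2.minAreaRect(w*1000);print(n,r,cv2.boxPoints(r))
E
```

```text
ball [ 0.5598 -0.0527  0.152 ] [ 0.5572 -0.0552  0.15  ] [ 0.561  -0.0512  0.15  ]
bed scene (75, 165) [ 0.6287 -0.3176  0.012 ]
bed scene (362, 82) [ 0.4448 -0.2974  0.012 ]
bed scene (680, 402) [0.4769 0.0562 0.012 ]
bed scene (358, 520) [0.6638 0.0394 0.012 ]
bed side (97, 540) [ 0.4418 -0.3044  0.012 ]
bed side (387, 523) [ 0.6304 -0.3213  0.012 ]
cass -y top edge [array([ 0.4901, -0.2103,  0.042 ]), array([ 0.5999, -0.2211,  0.042 ])]
cass +y top edge [array([ 0.6207, -0.0102,  0.042 ]), array([0.5203, 0.0072, 0.042 ])]
scene ((554.3817138671875, -131.95924377441406), (360.51556396484375, 187.974609375), 84.71623992919922) [[ 444.1941 -302.796 ]
 [ 631.37   -320.1062]
 [ 664.5693   38.8775]
 [ 477.3934   56.1877]]Traceback (most recent call last):
  File "<stdin>", line 16, in <module>
  File "h.py", line 8, in onz
    o,d=ray(n,uv,c);return o+d*(z-o[2])/d[2]
        ~~~^^^^^^^^
  File "h.py", line 4, in ray
    c=c or arm.calibration(n)
           ~~~~~~~~~~~~~~~^^^
ValueError: time passes only in moves, steps and waits
```

```bash
cat >> h.py <<'E'
from scipy.spatial.transform import Rotation as Ro
YAW=-5.28;AX=np.array([.561,-.0523]);c,s=np.cos(np.radians(YAW)),np.sin(np.radians(YAW))
RC=np.array([[c,-s],[s,c]])
def c2w(x,y,z): return np.r_[AX+RC@np.array([x,y])/1000,z/1000]
def w2c(p): return np.r_[RC.T@(np.array(p[:2])-AX),p[2]]*1000
def go(x,y,z,yaw):
    st=arm.read_state();R0=Ro.from_rotvec(st["tcp_rot"])
    a=np.radians(yaw);Rt=Ro.from_matrix(np.array([[np.cos(a),np.sin(a),0],[np.sin(a),-np.cos(a),0],[0,0,-1]]))
    np.set_printoptions(precision=3,suppress=True)
    print("t",st["t"],"carrier pos",w2c(st["tcp_pos"]),"q",st["q"],"F",st["ft_force"],"M",st["torque"],"op",st["opening"])
    print("units",R0.inv().apply(c2w(x,y,z)-st["tcp_pos"])/.03,(R0.inv()*Rt).as_rotvec(degrees=True)/5)
E
python3 -c "
from h import *
go(0,-207,230,84.7)"
```

```text
t 0.1 carrier pos [-288.498 -587.975  230.278] q [-1.4    0.246  1.559  0.     1.339 -0.174] F [ 0.29  -1.053 -0.063] M [0.025 0.024 0.01 ] op 1.0001897037429615
units [14.087 -7.437  0.027] [ -0.016  -0.015 -12.989]
```

Emit:
servo_tool:
  plan:
    - [1.1,-0.6,0,0,0,-1,-1]
    - [2.2,-1.2,0,0,0,-2,-1]
    - [3.3,-1.8,0,0,0,-3,-1]
    - [4.4,-2.4,0,0,0,-4,-1]
    - [5.5,-3.0,0,0,0,-5,-1]

```text
t: 0.52
tcp_pos: [0.3453, -0.4696, 0.2307]
tcp_rot: [-2.902, -1.201, -0.0]
ft_force: [1.1, -0.5, -0.7]
opening: 0.303
```

```bash
python3 -c "
from h import *
go(0,-207,200,84.7)"
```

```text
t 0.5167 carrier pos [-176.411 -435.336  230.713] q [-1.131  0.091  1.733  0.     1.318 -0.345] F [ 1.132 -0.504 -0.658] M [ 0.028 -0.017  0.03 ] op 0.3031887607695074
units [ 9.612 -0.344  1.028] [-0.008 -0.008 -7.945]
```

Emit:
servo_tool:
  plan:
    - [1.2,0,0.2,0,0,-1.2,-1]
    - [2.4,-0.1,0.4,0,0,-2.4,-1]
    - [3.6,-0.1,0.6,0,0,-3.6,-1]
    - [4.8,-0.2,0.8,0,0,-4.8,-1]
    - [6.0,-0.2,1.0,0,0,-6.0,-1]

```text
t: 0.93
tcp_pos: [0.4688, -0.3384, 0.2006]
tcp_rot: [-2.491, -1.913, 0.0]
ft_force: [0.0, -1.1, 0.2]
opening: 0.0
```

```bash
python3 -c "
from h import *
go(0,-207,120,84.7)"
```

```text
t 0.9333 carrier pos [ -65.503 -293.35   200.593] q [-0.821  0.109  1.771 -0.     1.263 -0.56 ] F [ 0.014 -1.1    0.228] M [-0.015 -0.017 -0.047] op 0.00010815180375356058
units [3.203 1.671 2.687] [-0.008 -0.006 -1.93 ]
```

Emit:
servo_tool:
  plan:
    - [1.1,0.6,0,0,0,-1,-1]
    - [2.2,1.1,0,0,0,-1.9,-1]
    - [3.2,1.67,0.9,0,0,-1.93,-1]
    - [3.2,1.67,1.8,0,0,-1.93,-1]
    - [3.2,1.67,2.7,0,0,-1.93,-1]

```text
t: 1.35
tcp_pos: [0.543, -0.2589, 0.1193]
tcp_rot: [2.323, 2.114, 0.0]
ft_force: [-0.3, -0.8, -0.6]
opening: 0.001
```

```bash
python3 -c "
from h import *
go(0,-207,24,84.7)
p,d=arm.grab_frame('side');cv2.imwrite('pics/s1.png',cv2.resize(p[200:380,240:440],(660,594),interpolation=2))"
```

```text
t 1.35 carrier pos [   1.09  -207.401  119.3  ] q [-0.633  0.257  1.762  0.     1.122 -0.539] F [-0.288 -0.777 -0.569] M [-0.019  0.018 -0.008] op 0.001148677318369578
units [ 0.014 -0.039  3.177] [ 0.008  0.003 -0.018]
```

View pics/s1.png

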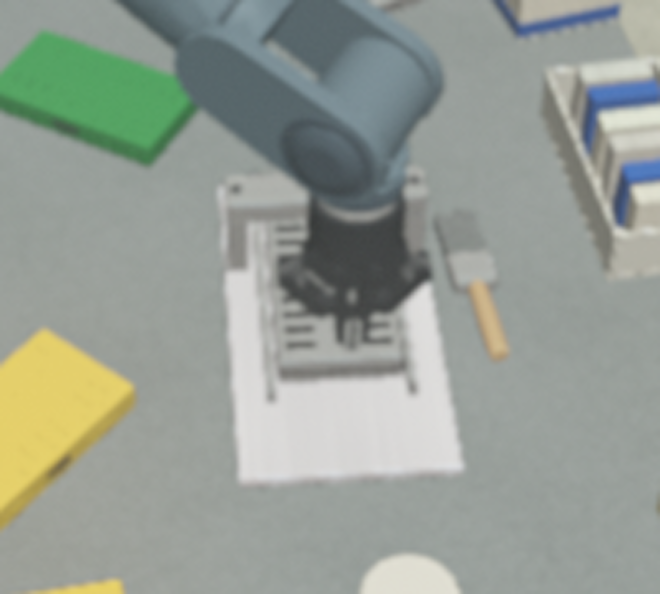

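The fingers are shut, centred over the lane and behind the cassette's −y face (about (350,370) in the crop). Next I'll descend and push.

Emit:
servo_tool:
  plan:
    - [0,0,0.8,0,0,0,-1]
    - [0,0,1.6,0,0,0,-1]
    - [0,0,2.4,0,0,0,-1]
    - [0,0,3.1,0,0,0,-1]
    - [0,0,3.1,0,0,0,-1]

```text
t: 1.82
tcp_pos: [0.5386, -0.259, 0.023]
tcp_rot: [-2.321, -2.104, 0.003]
ft_force: [-1.3, 1.4, -1.4]
opening: -0.0
```

Emit:
servo_tool:
  plan:
    - [0.1,0,0,0,0,0,-1]
    - [0.2,0,0,0,0,0,-1]
    - [0.3,0,0,0,0,0,-1]
    - [0.4,0,0,0,0,0,-1]
    - [0.5,0,0,0,0,0,-1]

```text
t: 2.23
tcp_pos: [0.544, -0.246, 0.0287]
tcp_rot: [2.325, 2.109, 0.001]
ft_force: [-0.0, -0.0, -0.5]
opening: 0.001
```

Emit:
servo_tool:
  plan:
    - [0.08,0,0,0,0,0,-1]
    - [0.16,0,0,0,0,0,-1]
    - [0.24,0,0,0,0,0,-1]
    - [0.32,0,0,0,0,0,-1]
    - [0.4,0,0,0,0,0,-1]

```text
t: 2.65
tcp_pos: [0.5444, -0.2337, 0.0273]
tcp_rot: [-2.327, -2.11, 0.0]
ft_force: [-0.5, -0.3, 0.2]
opening: 0.003
```

```bash
python3 -c "
from h import *
go(0,-131,24,84.7)"
```

```text
t 2.65 carrier pos [   0.165 -182.155   27.272] q [-0.597  0.379  1.807  0.     0.956 -0.499] F [-0.52  -0.286  0.248] M [ 0.02   0.005 -0.038] op 0.0033499317065777074
units [ 1.705 -0.015  0.109] [-0.001 -0.001 -0.059]
```

Emit:
servo_tool:
  plan:
    - [0.08,0,0.02,0,0,0,-1]
    - [0.16,0,0.04,0,0,0,-1]
    - [0.24,0,0.06,0,0,0,-1]
    - [0.32,0,0.08,0,0,0,-1]
    - [0.4,0,0.1,0,0,0,-1]

```text
t: 3.07
tcp_pos: [0.5455, -0.2218, 0.0242]
tcp_rot: [-2.327, -2.11, 0.0]
ft_force: [-0.7, -0.2, 0.2]
opening: 0.001
```

Emit:
servo_tool:
  plan:
    - [0.08,0,0,0,0,0,-1]
    - [0.16,0,0,0,0,0,-1]
    - [0.24,0,0,0,0,0,-1]
    - [0.32,0,0,0,0,0,-1]
    - [0.4,0,0,0,0,0,-1]

```text
t: 3.48
tcp_pos: [0.5467, -0.21, 0.0243]
tcp_rot: [2.327, 2.11, -0.0]
ft_force: [-0.1, -2.4, -1.2]
opening: -0.004
```

```bash
python3 -c "
from h import *
go(0,-131,24,84.7)"
```

```text
t 3.4833 carrier pos [   0.269 -158.349   24.267] q [-0.56   0.371  1.825 -0.     0.946 -0.462] F [-0.074 -2.45  -1.214] M [-0.407  0.016  0.037] op -0.003690942405227652
units [ 0.912 -0.014  0.009] [-0.     0.002 -0.06 ]
```

Emit:
servo_tool:
  plan:
    - [0.08,0,0,0,0,0,-1]
    - [0.16,0,0,0,0,0,-1]
    - [0.24,0,0,0,0,0,-1]
    - [0.32,0,0,0,0,0,-1]
    - [0.4,0,0,0,0,0,-1]

```text
t: 3.9
tcp_pos: [0.5479, -0.1979, 0.0243]
tcp_rot: [-2.327, -2.11, 0.0]
ft_force: [-0.6, -3.5, -1.7]
opening: 0.003
```

Emit:
servo_tool:
  plan:
    - [0.05,0,0,0,0,0,-1]
    - [0.1,0,0,0,0,0,-1]
    - [0.15,0,0,0,0,0,-1]
    - [0.2,0,0,0,0,0,-1]
    - [0.25,0,0,0,0,0,-1]

```text
t: 4.32
tcp_pos: [0.5486, -0.1906, 0.0243]
tcp_rot: [2.327, 2.11, -0.0]
ft_force: [-0.8, -1.9, -2.4]
opening: -0.001
```

```bash
python3 -c "
from h import *
go(0,-131,24,84.7)"
```

```text
t 4.3167 carrier pos [   0.415 -138.826   24.301] q [-0.529  0.361  1.837 -0.     0.943 -0.432] F [-0.809 -1.904 -2.393] M [-0.414  0.006  0.029] op -0.0005046056427496298
units [ 0.261 -0.015  0.01 ] [-0.    0.   -0.06]
```

Now I'll creep at 0.6 mm per row.

Emit:
servo_tool:
  plan:
    - [0.02,0,0,0,0,0,-1]
    - [0.04,0,0,0,0,0,-1]
    - [0.06,0,0,0,0,0,-1]
    - [0.08,0,0,0,0,0,-1]
    - [0.1,0,0,0,0,0,-1]

```text
t: 4.73
tcp_pos: [0.5489, -0.1877, 0.0243]
tcp_rot: [2.327, 2.11, -0.0]
ft_force: [-0.2, -2.7, -1.7]
opening: 0.002
```

Emit:
servo_tool:
  plan:
    - [0.02,0,0,0,0,0,-1]
    - [0.04,0,0,0,0,0,-1]
    - [0.06,0,0,0,0,0,-1]
    - [0.08,0,0,0,0,0,-1]

```text
t: 5.07
tcp_pos: [0.5491, -0.1852, 0.0243]
tcp_rot: [-2.327, -2.11, 0.0]
ft_force: [-1.2, -2.3, -1.6]
opening: 0.001
```

Emit:
servo_tool:
  plan:
    - [0.02,0,0,0,0,0,-1]
    - [0.04,0,0,0,0,0,-1]

```text
t: 5.23
tcp_pos: [0.5493, -0.184, 0.0243]
tcp_rot: [-2.327, -2.11, 0.0]
ft_force: [-0.3, -2.7, -1.3]
opening: -0.001
```

Emit:
servo_tool:
  plan:
    - [0.02,0,0,0,0,0,-1]
    - [0.04,0,0,0,0,0,-1]

```text
t: 5.4
tcp_pos: [0.5494, -0.1829, 0.0243]
tcp_rot: [2.327, 2.11, -0.0]
ft_force: [0.4, -4.8, -1.9]
opening: 0.004
```

Emit:
servo_tool:
  plan:
    - [0.02,0,0,0,0,0,-1]
    - [0.04,0,0,0,0,0,-1]

```text
t: 5.57
tcp_pos: [0.5501, -0.1828, 0.0246]
tcp_rot: [2.325, 2.109, -0.001]
ft_force: [0.7, -7.7, -2.4]
opening: -0.003
```

Emit:
servo_tool:
  plan:
    - [0.02,0,0,0,0,0,-1]
    - [0.04,0,0,0,0,0,-1]

```text
t: 5.73
tcp_pos: [0.5507, -0.1827, 0.0251]
tcp_rot: [2.323, 2.107, -0.002]
ft_force: [0.6, -11.0, -3.0]
opening: 0.002
```

It stopped at carrier y ≈ −131, as predicted for home, with the force rising to 11 N. I'll hold briefly, then back off.

Emit:
servo_tool:
  plan:
    - [0,0,0,0,0,0,-1]
    - [0,0,0,0,0,0,-1]
    - [0,0,0,0,0,0,-1]

```text
t: 5.98
tcp_pos: [0.5506, -0.1827, 0.025]
tcp_rot: [2.323, 2.107, -0.001]
ft_force: [0.2, -10.0, -3.3]
opening: -0.004
```

Emit:
servo_tool:
  plan:
    - [-0.1,0,0,0,0,0,-1]
    - [-0.4,0,0,0,0,0,-1]
    - [-1.0,0,0,0,0,0,-1]
    - [-1.3,0,-0.6,0,0,0,-1]
    - [-1.3,0,-1.8,0,0,0,1]

```text
t: 6.4
tcp_pos: [0.5424, -0.2189, 0.0744]
tcp_rot: [-2.322, -2.101, 0.003]
ft_force: [0.8, -0.1, -0.5]
opening: 0.122
```

Emit:
servo_tool:
  plan:
    - [0,0,-1.3,0,0,0,1]
    - [0,0,-2.6,0,0,-1.4,1]
    - [0,0,-3.9,0,0,-2.8,1]
    - [0,0,-5.2,0,0,-4.2,1]
    - [0,0,-5.3,0,0,-5.6,1]

```text
t: 6.82
tcp_pos: [0.5492, -0.2212, 0.247]
tcp_rot: [1.731, 2.604, 0.002]
ft_force: [0.3, -0.4, 1.9]
opening: 0.844
```

```bash
python3 -c "
from h import *
go(0,0,240,174.7)
for n in ('side','scene'):
  p,d=arm.grab_frame(n);cv2.imwrite('pics/h_%s.png'%n,p)
p=cv2.imread('pics/h_side.png');cv2.imwrite('pics/h1.png',cv2.resize(p[200:380,240:440],(660,594),interpolation=2))
p=cv2.imread('pics/h_scene.png');cv2.imwrite('pics/h2.png',cv2.resize(p[205:325,225:375],(750,600),interpolation=2))
"
```

```text
t 6.8167 carrier pos [   3.803 -169.288  246.967] q [-0.575  0.09   1.704  0.001  1.333 -0.972] F [ 0.309 -0.356  1.865] M [-0.022 -0.05  -0.018] op 0.8440289501314544
units [5.042 2.54  0.198] [  0.022   0.172 -12.386]
```

View pics/h1.png

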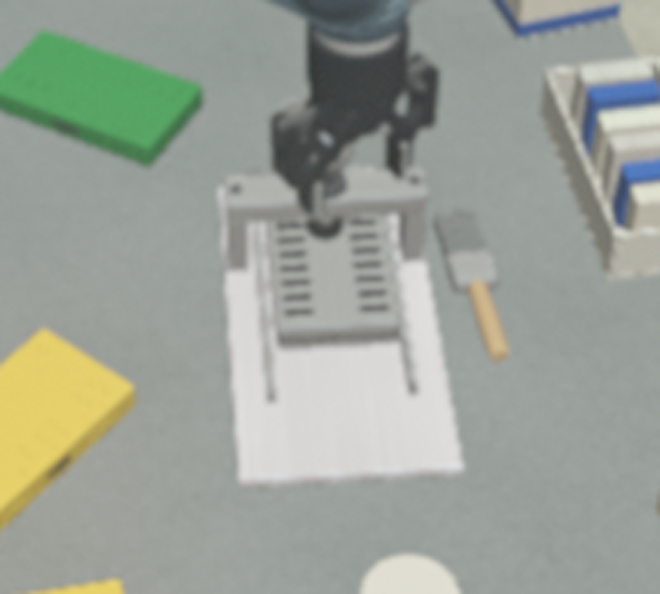

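View pics/h2.png

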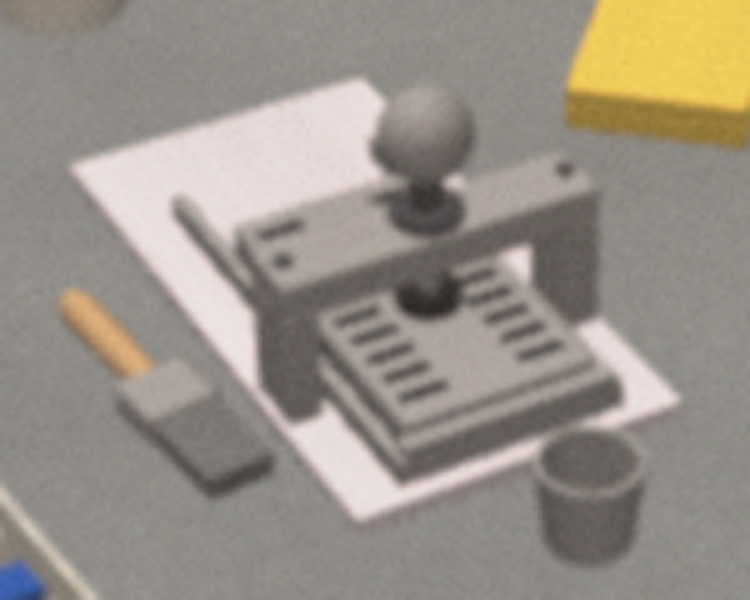

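The cassette sits flush against the stop bar (crop ~(510,430)) and the gap is closed. Next is moving over the ball.

Emit:
servo_tool:
  plan:
    - [1.0,0.5,0,0,0,-1.3,1]
    - [2.0,1.0,0,0,0,-2.6,1]
    - [3.0,1.5,0,0,0,-3.9,1]
    - [4.0,2.0,0,0,0,-5.2,1]
    - [5.0,2.5,0,0,0,-6.5,1]

```text
t: 7.33
tcp_pos: [0.5565, -0.0501, 0.2346]
tcp_rot: [-0.943, -2.991, -0.001]
ft_force: [-0.2, -0.3, -0.4]
opening: 1.0
```

Emit:
servo_tool:
  plan:
    - [0,0,0,0,0,-1.3,1]
    - [0,0,0,0,0,-2.6,1]
    - [0,0,0,0,0,-3.9,1]
    - [0,0,0,0,0,-5.2,1]
    - [0,0,0,0,0,-5.9,1]

```text
t: 7.75
tcp_pos: [0.5567, -0.0514, 0.2345]
tcp_rot: [-0.151, -3.133, -0.003]
ft_force: [0.6, 1.1, -0.1]
opening: 1.003
```

Emit:
servo_tool:
  plan:
    - [0,0,0,0,0,0,1]
    - [0,0,0,0,0,0,1]

```text
t: 7.92
tcp_pos: [0.557, -0.0517, 0.2353]
tcp_rot: [-0.159, -3.134, -0.002]
ft_force: [0.4, 0.1, -0.7]
opening: 1.001
```

```bash
python3 -c "
from h import *
go(0,0,240,174.7)
c=arm.calibration('wrist')
p,d=arm.grab_frame('wrist');cv2.imwrite('pics/w.png',p);np.save('w.npy',d)
import pickle;pickle.dump(c,open('w.pkl','wb'))
p,d=arm.grab_frame('side');cv2.imwrite('pics/w2.png',p)
"
```

```text
t 7.9167 carrier pos [ -4.026   0.203 235.277] q [-0.295  0.033  1.786  0.     1.327 -1.765] F [ 0.366  0.137 -0.653] M [ 0.041 -0.003 -0.008] op 1.000519182152019
units [-0.134 -0.005 -0.158] [ 0.013 -0.042 -0.101]
```

View pics/w.png

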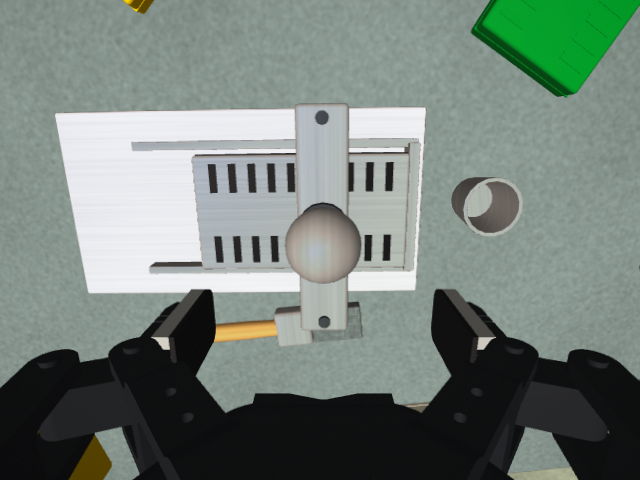

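```bash
python3 -c "
from h import *
import pickle;c=pickle.load(open('w.pkl','rb'));d=np.load('w.npy')
g=cv2.imread('pics/w.png',0)
print(cv2.HoughCircles(cv2.GaussianBlur(g,(5,5),1),cv2.HOUGH_GRADIENT,1.5,100,param1=80,param2=25,minRadius=30,maxRadius=46))
print('ball',onz('wrist',(323.5,244),.15,c),w2c(onz('wrist',(323.5,244),.15,c)),d[244,323])
for p in((322,117),(324.5,322)): print(onz('wrist',p,.1,c),w2c(onz('wrist',p,.1,c)))
print('cass -y',[w2c(onz('wrist',p,.042,c)) for p in((193,157),(203,263))],'+y',w2c(onz('wrist',(408,155),.042,c)))
for p in((56,113),(425,108),(415,290),(89,293)): print('bed',w2c(onz('wrist',p,.012,c)))
"
```

```text
[[[321.75 245.25  38.55]
  [489.75 204.75  30.9 ]
  [ 53.25 396.75  43.5 ]
  [246.75 371.25  43.5 ]
  [461.25 330.75  30.15]]]
ball [ 0.55953189 -0.05094727  0.15      ] [ -1.58636676   1.21188676 150.        ] 0.2139729
[ 0.47840436 -0.04374602  0.1       ] [-83.03234433   0.91698574 100.        ]
[ 0.64322859 -0.058497    0.1       ] [ 82.44994796   1.3962118  100.        ]
cass -y [array([ -52.33675925, -116.45869932,   42.        ]), array([  49.3999035 , -116.92991335,   42.        ])] +y [-52.19030433  78.18704872  42.        ]
bed [ -94.66217635 -257.00829959   12.        ]
bed [-94.55840851  99.19385923  12.        ]
bed [ 93.27930753 100.06190748  12.        ]
bed [  94.17395571 -257.44124729   12.        ]
```

```bash
python3 -c "
from h import *
go(-0.5,1,126.5,174.7)"
```

```text
t 8.0167 carrier pos [ -3.576   0.047 236.122] q [-0.295  0.032  1.785  0.     1.327 -1.766] F [-0.156  0.002 -0.191] M [0.005 0.023 0.009] op 0.9997892419569884
units [-0.11   0.03   3.654] [ 0.007 -0.024 -0.089]
```

Emit:
servo_tool:
  plan:
    - [-0.1,0.03,0.8,0,0,0,1]
    - [-0.1,0.03,1.6,0,0,0,1]
    - [-0.1,0.03,2.4,0,0,0,1]
    - [-0.1,0.03,3.2,0,0,0,1]
    - [-0.1,0.03,3.6,0,0,0,1]

```text
t: 8.43
tcp_pos: [0.559, -0.0509, 0.1257]
tcp_rot: [-0.156, -3.132, -0.002]
ft_force: [-0.7, -0.7, -1.0]
opening: 1.003
```

Emit:
servo_tool:
  plan:
    - [0,0,0,0,0,0,1]
    - [0,0,0,0,0,0,1]
    - [0,0,0,0,0,0,1]

```text
t: 8.68
tcp_pos: [0.5622, -0.0518, 0.1309]
tcp_rot: [0.154, 3.135, -0.001]
ft_force: [0.0, 0.2, 0.9]
opening: 1.001
```

```bash
python3 -c "
from h import *
go(-0.5,1,126.5,174.7)
p,d=arm.grab_frame('wrist');cv2.imwrite('pics/g0.png',p)
go(-0.5,1,126.5,174.7)"
```

```text
t 8.6833 carrier pos [  1.099   0.619 130.916] q [-0.293  0.159  1.853  0.     1.127 -1.765] F [0.031 0.221 0.87 ] M [ 0.006  0.    -0.012] op 1.0010993183430728
units [0.054 0.012 0.147] [-0.005  0.029 -0.065]
t 8.7333 carrier pos [  1.31    0.587 131.267] q [-0.293  0.159  1.853  0.     1.127 -1.766] F [-0.349 -0.073  0.665] M [-0.    -0.006  0.014] op 0.998721403889994
units [0.061 0.014 0.159] [-0.007  0.038 -0.063]
```

View pics/g0.png

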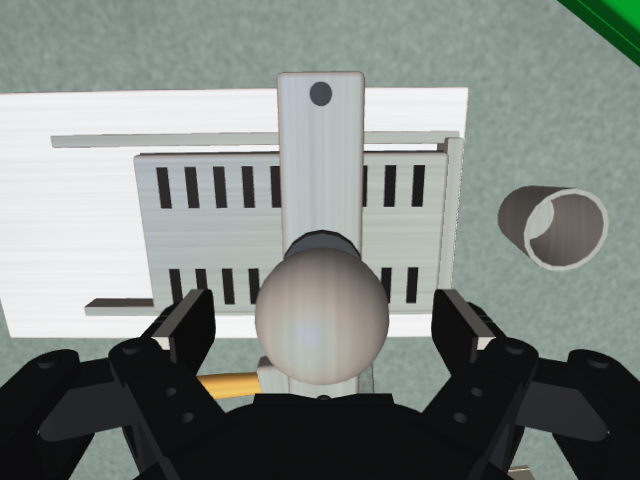

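The ball is between the open pads (centre ~(322,315)). I'll make a small correction and settle.

Emit:
servo_tool:
  plan:
    - [0.05,0.01,0.15,0,0,0,1]
    - [0.05,0.01,0.15,0,0,0,1]
    - [0.05,0.01,0.15,0,0,0,1]
    - [0.05,0.01,0.15,0,0,0,1]
    - [0.05,0.01,0.15,0,0,0,1]

```text
t: 9.15
tcp_pos: [0.5597, -0.051, 0.125]
tcp_rot: [0.153, 3.138, -0.0]
ft_force: [-0.3, 0.0, 0.4]
opening: 0.999
```

```bash
python3 -c "
from h import *
go(-0.5,1,126.5,174.7)"
```

```text
t 9.15 carrier pos [ -1.424   1.136 125.016] q [-0.293  0.163  1.861 -0.     1.117 -1.766] F [-0.345  0.042  0.387] M [-0.006  0.05  -0.02 ] op 0.9993942400901109
units [-0.031 -0.004 -0.049] [-0.001  0.004 -0.058]
```

Now close.

Emit:
servo_tool:
  plan:
    - [-0.03,0,-0.04,0,0,0,-1]
    - [-0.03,0,-0.04,0,0,0,-1]
    - [-0.03,0,-0.04,0,0,0,-1]
    - [-0.03,0,-0.04,0,0,0,-1]
    - [-0.03,0,-0.04,0,0,0,-1]

```text
t: 9.57
tcp_pos: [0.5606, -0.0521, 0.1268]
tcp_rot: [0.153, 3.138, -0.004]
ft_force: [-3.6, -3.7, 4.5]
opening: 0.563
```

Emit:
servo_tool:
  plan:
    - [0,0,0,0,0,0,-1]
    - [0,0,0,0,0,0,-1]
    - [0,0,0,0,0,0,-1]

```text
t: 9.82
tcp_pos: [0.5606, -0.0522, 0.1268]
tcp_rot: [0.153, 3.138, -0.003]
ft_force: [-3.6, -4.9, 4.4]
opening: 0.557
```

```bash
python3 -c "
from h import *
go(-0.5,1,126.5,174.7)
p,d=arm.grab_frame('wrist');cv2.imwrite('pics/g1.png',p)
p,d=arm.grab_frame('scene');cv2.imwrite('pics/g2.png',cv2.resize(p[185:305,235:385],(750,600),interpolation=2))
go(-0.5,1,126.5,174.7)"
```

```text
t 9.8167 carrier pos [ -0.426   0.107 126.755] q [-0.293  0.163  1.857 -0.002  1.121 -1.765] F [-3.604 -4.938  4.363] M [-0.894  0.478  0.002] op 0.5565686544849308
units [0.003 0.03  0.008] [-0.025  0.002 -0.057]
t 9.9167 carrier pos [ -0.397   0.099 126.781] q [-0.293  0.163  1.857 -0.002  1.121 -1.765] F [-3.67  -3.902  4.979] M [-0.892  0.591  0.037] op 0.558621207902304
units [0.004 0.03  0.009] [-0.026  0.003 -0.056]
```

View pics/g1.png

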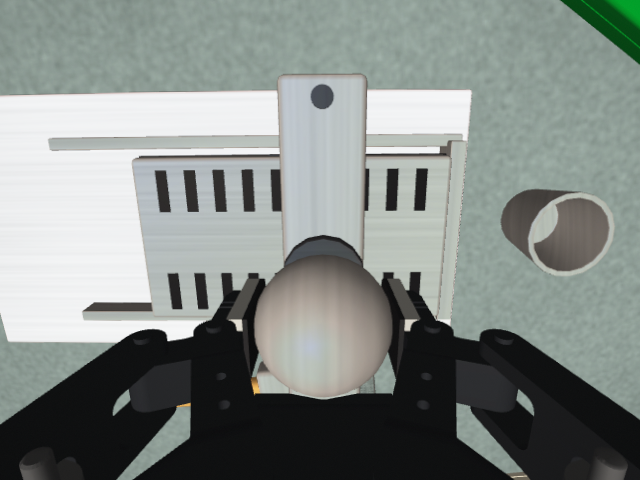

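View pics/g2.png

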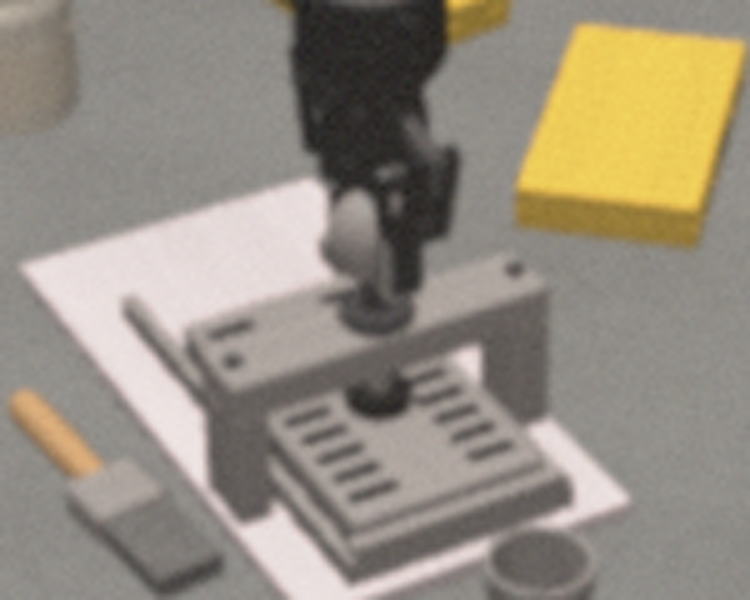

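Grip is good; the pad tips reach below the ball's centre. I'll null the small side forces before turning.

Emit:
servo_tool:
  plan:
    - [0.03,-0.04,-0.03,0,0,0,-1]
    - [0.03,-0.04,-0.03,0,0,0,-1]
    - [0.03,-0.04,-0.03,0,0,0,-1]

```text
t: 10.17
tcp_pos: [0.5606, -0.0522, 0.1269]
tcp_rot: [0.153, 3.134, 0.0]
ft_force: [5.5, 0.3, -2.3]
opening: 0.558
```

```bash
python3 -c "
from h import *
go(-0.5,1,126.5,174.7)
for i in range(3):
  s=arm.read_state();print(s['t'],s['torque'],s['joint_efforts'][5])"
```

```text
t 10.1667 carrier pos [ -0.437   0.096 126.856] q [-0.295  0.161  1.86   0.001  1.118 -1.768] F [ 5.518  0.321 -2.343] M [-0.394 -0.682 -0.052] op 0.5584932735175677
units [0.002 0.03  0.012] [ 0.003  0.041 -0.06 ]
10.1667 [-0.394 -0.682 -0.052] -0.0069708006049040705
10.1667 [-0.394 -0.682 -0.052] -0.0069708006049040705
10.1667 [-0.394 -0.682 -0.052] -0.0069708006049040705
```

```bash
cat > r.py <<'E'
from h import *
np.set_printoptions(precision=3,suppress=True)
s=arm.read_state();R=Ro.from_rotvec(s["tcp_rot"]).as_matrix()
print("t%.2f turn %.3f q6 %.3f eff6 %.3f Mz %.3f"%(s["t"],-(np.unwrap([np.radians(174.7),np.arctan2(R[1,0],R[0,0])])[1]-np.radians(174.7)),s["q"][5],s["joint_efforts"][5],s["torque"][2]),"F",s["ft_force"],"pos",w2c(s["tcp_pos"]),"op %.3f"%s["opening"])
E
```

Emit:
servo_tool:
  plan:
    - [-0.018,0,0.01,0,0,0,-1]
    - [-0.018,0,0.01,0,0,0,-1]
    - [-0.018,0,0.01,0,0,0.4,-1]
    - [-0.018,0,0.01,0,0,0.8,-1]
    - [-0.018,0,0.01,0,0,1.2,-1]

```text
t: 10.58
tcp_pos: [0.5605, -0.0522, 0.1268]
tcp_rot: [0.318, 3.124, -0.0]
ft_force: [2.6, 0.4, -0.7]
opening: 0.562
```

```bash
python3 r.py
```

```text
t10.58 turn 0.110 q6 -1.662 eff6 -0.054 Mz 0.266 F [ 2.559  0.354 -0.666] pos [ -0.46    0.04  126.836] op 0.562
```

Emit:
servo_tool:
  plan:
    - [0,0,0,0,0,0.4,-1]
    - [0,0,0,0,0,0.8,-1]
    - [0,0,0,0,0,1.2,-1]
    - [0,0,0,0,0,1.6,-1]
    - [0,0,0,0,0,2.0,-1]

```text
t: 11.0
tcp_pos: [0.5605, -0.0523, 0.1268]
tcp_rot: [0.589, 3.084, -0.0]
ft_force: [3.0, -0.5, 0.2]
opening: 0.559
```

```bash
python3 r.py
```

```text
t11.00 turn 0.285 q6 -1.488 eff6 -0.053 Mz 0.278 F [ 2.956 -0.506  0.157] pos [ -0.464  -0.03  126.841] op 0.559
```

Emit:
servo_tool:
  plan:
    - [0,0,0,0,0,0.4,-1]
    - [0,0,0,0,0,0.8,-1]
    - [0,0,0,0,0,1.2,-1]

```text
t: 11.25
tcp_pos: [0.5605, -0.0523, 0.1269]
tcp_rot: [0.75, 3.049, -0.0]
ft_force: [3.7, 0.2, 0.2]
opening: 0.56
```

```bash
python3 r.py
```

```text
t11.25 turn 0.390 q6 -1.383 eff6 -0.053 Mz 0.282 F [3.655 0.158 0.23 ] pos [ -0.458  -0.082 126.87 ] op 0.560
```

Emit:
servo_tool:
  plan:
    - [0,0,0,0,0,0.4,-1]
    - [0,0,0,0,0,0.8,-1]
    - [0,0,0,0,0,1.2,-1]

```text
t: 11.5
tcp_pos: [0.5605, -0.0524, 0.1268]
tcp_rot: [0.908, 3.006, -0.0]
ft_force: [3.6, -0.4, 0.4]
opening: 0.56
```

```bash
python3 r.py
```

```text
t11.50 turn 0.494 q6 -1.278 eff6 -0.053 Mz 0.304 F [ 3.608 -0.366  0.412] pos [ -0.513  -0.113 126.837] op 0.560
```

Emit:
servo_tool:
  plan:
    - [0,0,0,0,0,0.4,-1]
    - [0,0,0,0,0,0.8,-1]
    - [0,0,0,0,0,1.2,-1]

```text
t: 11.75
tcp_pos: [0.5604, -0.0524, 0.1268]
tcp_rot: [1.064, 2.954, -0.0]
ft_force: [3.5, -0.6, 0.1]
opening: 0.562
```

```bash
python3 r.py
```

```text
t11.75 turn 0.599 q6 -1.174 eff6 -0.053 Mz 0.245 F [ 3.541 -0.634  0.067] pos [ -0.553  -0.139 126.849] op 0.562
```

Emit:
servo_tool:
  plan:
    - [0,0,0,0,0,0.4,-1]
    - [0,0,0,0,0,0.8,-1]
    - [0,0,0,0,0,1.2,-1]

```text
t: 12.0
tcp_pos: [0.5604, -0.0524, 0.1268]
tcp_rot: [1.218, 2.895, -0.0]
ft_force: [3.4, -0.4, 0.2]
opening: 0.559
```

```bash
python3 r.py
```

```text
t12.00 turn 0.704 q6 -1.069 eff6 0.029 Mz 0.335 F [ 3.443 -0.385  0.222] pos [ -0.585  -0.174 126.83 ] op 0.559
```

Emit:
servo_tool:
  plan:
    - [0,0,0,0,0,0.4,-1]
    - [0,0,0,0,0,0.8,-1]

```text
t: 12.17
tcp_pos: [0.5604, -0.0524, 0.1268]
tcp_rot: [1.318, 2.851, -0.0]
ft_force: [2.9, -2.0, 1.0]
opening: 0.561
```

```bash
python3 r.py
```

```text
t12.17 turn 0.773 q6 -0.999 eff6 0.031 Mz 0.365 F [ 2.874 -2.042  1.021] pos [ -0.586  -0.183 126.839] op 0.561
```

Emit:
servo_tool:
  plan:
    - [0,0,0,0,0,0.4,-1]
    - [0,0,0,0,0,0.8,-1]

```text
t: 12.33
tcp_pos: [0.5604, -0.0524, 0.1268]
tcp_rot: [1.416, 2.803, -0.0]
ft_force: [3.5, -1.7, 1.1]
opening: 0.561
```

```bash
python3 r.py
```

```text
t12.33 turn 0.843 q6 -0.929 eff6 0.040 Mz 0.378 F [ 3.479 -1.673  1.118] pos [ -0.598  -0.203 126.85 ] op 0.561
```

Emit:
servo_tool:
  plan:
    - [0,0,0,0,0,0.4,-1]
    - [0,0,0,0,0,0.8,-1]

```text
t: 12.5
tcp_pos: [0.5603, -0.0525, 0.1268]
tcp_rot: [1.513, 2.752, -0.0]
ft_force: [3.4, -1.2, 0.6]
opening: 0.563
```

```bash
python3 r.py
```

```text
t12.50 turn 0.913 q6 -0.860 eff6 0.050 Mz 0.383 F [ 3.402 -1.152  0.568] pos [ -0.65   -0.215 126.819] op 0.563
```

Touch shows at about 0.62 rad: eff6 jumps there, then climbs 0.14 N m/rad as described. The target is a turn of about 1.37.

Emit:
servo_tool:
  plan:
    - [0,0,0,0,0,0.5,-1]
    - [0,0,0,0,0,1.0,-1]
    - [0,0,0,0,0,1.5,-1]
    - [0,0,0,0,0,2.0,-1]
    - [0,0,0,0,0,2.5,-1]

```text
t: 12.92
tcp_pos: [0.5603, -0.0525, 0.1268]
tcp_rot: [1.804, 2.571, -0.0]
ft_force: [3.1, -1.8, 0.7]
opening: 0.56
```

```bash
python3 r.py
```

```text
t12.92 turn 1.132 q6 -0.641 eff6 0.000 Mz 0.447 F [ 3.104 -1.771  0.683] pos [ -0.714  -0.248 126.84 ] op 0.560
```

Emit:
servo_tool:
  plan:
    - [0,0,0,0,0,0.4,-1]
    - [0,0,0,0,0,0.8,-1]
    - [0,0,0,0,0,1.2,-1]
    - [0,0,0,0,0,1.6,-1]

```text
t: 13.25
tcp_pos: [0.5602, -0.0525, 0.1268]
tcp_rot: [1.979, 2.439, -0.001]
ft_force: [1.7, -1.5, 0.6]
opening: 0.56
```

```bash
python3 r.py
```

```text
t13.25 turn 1.271 q6 -0.502 eff6 0.100 Mz 0.444 F [ 1.697 -1.483  0.585] pos [ -0.77   -0.256 126.822] op 0.560
```

All estimates put the clamp at about 27–30 N now. I'll make a last small turn, hold, then open.

Emit:
servo_tool:
  plan:
    - [0,0,0,0,0,0.4,-1]
    - [0,0,0,0,0,0.8,-1]

```text
t: 13.42
tcp_pos: [0.5602, -0.0525, 0.1268]
tcp_rot: [2.063, 2.369, -0.001]
ft_force: [2.2, -0.2, 0.9]
opening: 0.559
```

```bash
python3 r.py
```

```text
t13.42 turn 1.340 q6 -0.432 eff6 0.110 Mz 0.402 F [ 2.249 -0.173  0.925] pos [ -0.795  -0.249 126.836] op 0.559
```

Emit:
servo_tool:
  plan:
    - [0,0,0,0,0,0,-1]
    - [0,0,0,0,0,0,-1]
    - [0,0,0,0,0,0,-1]
    - [0,0,0,0,0,0,-1]

```text
t: 13.75
tcp_pos: [0.5602, -0.0525, 0.1268]
tcp_rot: [2.063, 2.369, 0.0]
ft_force: [2.0, -1.6, 2.3]
opening: 0.555
```

```bash
python3 r.py; python3 -c "
from h import *
p,d=arm.grab_frame('wrist');cv2.imwrite('pics/e1.png',p)"
```

```text
t13.75 turn 1.340 q6 -0.433 eff6 -0.096 Mz -0.056 F [ 2.041 -1.587  2.288] pos [ -0.808  -0.244 126.815] op 0.555
```

View pics/e1.png

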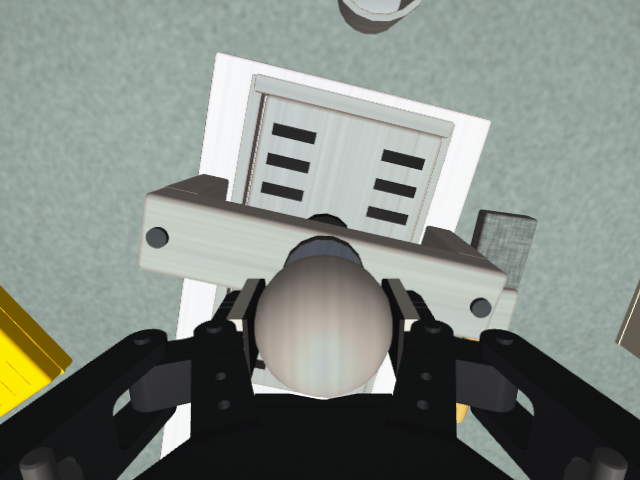

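The view shows the cassette still tight to the stop at the top, with the ball gripped at (322,325). Effort reached the 0.11 target. Release and rise.

Emit:
servo_tool:
  plan:
    - [0,0,0,0,0,0,1]
    - [0,0,0,0,0,0,1]
    - [0,0,0,0,0,0,1]
    - [0,0,0,0,0,0,1]
    - [0,0,0,0,0,0,1]

```text
t: 14.22
tcp_pos: [0.5598, -0.052, 0.1263]
tcp_rot: [-2.062, -2.369, 0.0]
ft_force: [-0.3, 0.5, 0.9]
opening: 1.0
```

Emit:
servo_tool:
  plan:
    - [0,0,0,0,0,0,1]
    - [0,0,-0.5,0,0,0,1]
    - [0,0,-1.3,0,0,0,1]
    - [0,0,-2.3,0,0,0,1]
    - [0,0,-3.4,0,0,0,1]

```text
t: 14.63
tcp_pos: [0.559, -0.0519, 0.2284]
tcp_rot: [-2.061, -2.367, 0.002]
ft_force: [1.0, 1.1, -0.3]
opening: 0.997
```

Emit:
servo_tool:
  plan:
    - [-0.5,0,-0.5,0,0,0,1]
    - [-1,0,-0.5,0,0,0,1]
    - [-2,0,-0.5,0,0,0,1]
    - [-2,0,-0.5,0,0,0,1]
    - [-2,0,-0.5,0,0,0,1]

```text
t: 15.05
tcp_pos: [0.5677, -0.1129, 0.2421]
tcp_rot: [-2.064, -2.365, 0.001]
ft_force: [0.7, 0.3, -1.1]
opening: 1.0
```

```bash
python3 r.py; python3 -c "
from h import *
for n in ('wrist','scene','side'):
  p,d=arm.grab_frame(n);cv2.imwrite('pics/f_%s.png'%n,p)
p=cv2.imread('pics/f_scene.png');cv2.imwrite('pics/f2.png',cv2.resize(p[205:325,225:375],(750,600),interpolation=2))
"
```

```text
t15.05 turn 1.343 q6 -0.528 eff6 -0.037 Mz -0.011 F [ 0.742  0.315 -1.091] pos [ 12.238 -59.713 242.053] op 1.000
```

View pics/f_wrist.png

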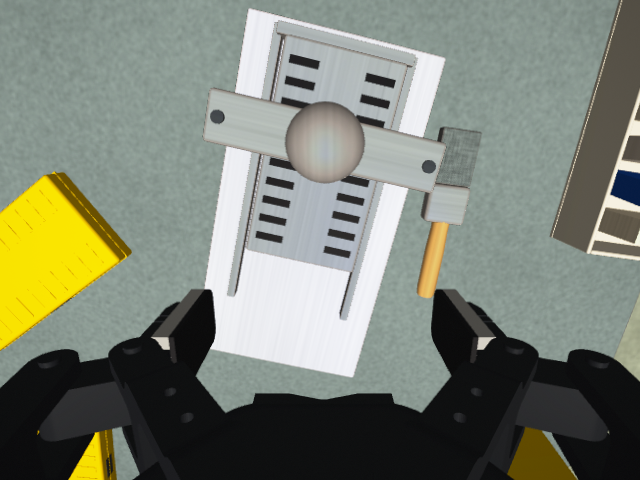

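View pics/f2.png

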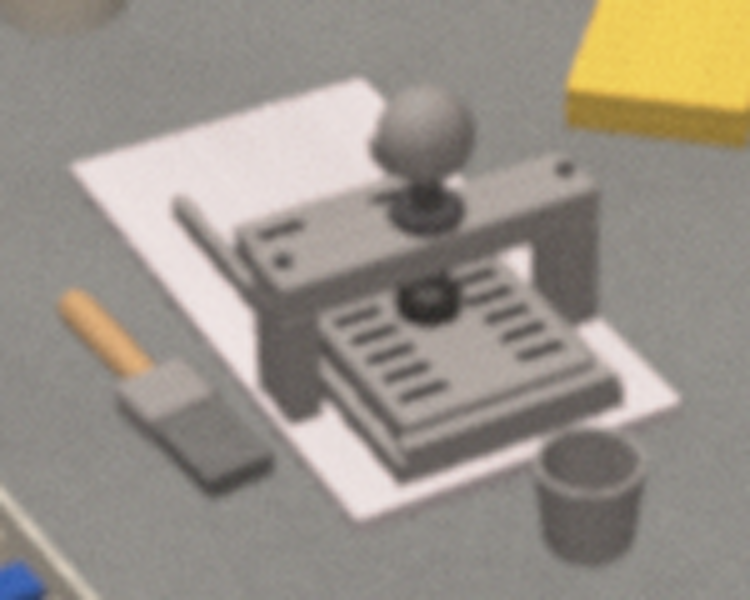

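View pics/f_side.png

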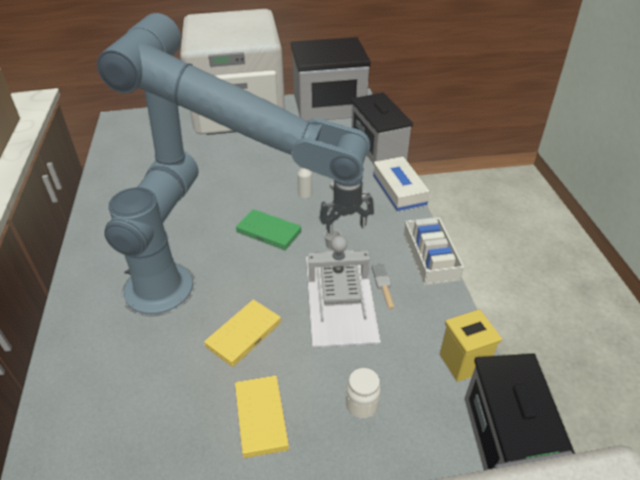

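The foot is down on the cassette, the cassette is flush with the stop, and the bystanders haven't moved. Handing in.

```bash
python3 -c "
from plant import arm
print(arm.hand_in())"
```

```text
the job is handed in; nothing more can be done
None
```

The cassette is pushed home and clamped, and the job was handed in at about 15 s of the 67 s allowed. No verdict was reported.

- **Push:** I pushed with shut fingers. The tool stopped where home was predicted, and the measured force there was about 11 N against the 40 N limit. Pictures showed the cassette flush with the end stop.
- **Clamp:** I gripped the ball across its widest part and felt first touch at about 0.62 rad. I turned on to 1.34 rad, about 0.72 rad past touch. That should put the clamp at about 29–30 N, inside the 23–38 N window. This force is inferred from angle and joint effort, not measured directly.
- **Last checks:** After I let go, the pictures showed the foot down on the cassette, the cassette still against the stop, and the bystanders in view where they had been. The small cassette was hidden behind the gripper in that last side view, but the arm never went near it.
- **Disagreements:**
  - The wrist moment was noisy. Just before the last turn it suggested up to about 33 N, and at the end about 24 N.
  - One joint-effort reading, taken at a faster turning speed, was off the trend and I left it out.

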